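Slide the battery box home and bolt it in

TASK

Push the tall, heavy battery box low, on its jutting base, so that it slides upright across the bench and fully home against the rear stop of its dock. Then push the dock's locking bolt fully across in front of it. Only push: do not tip, lift or take the box, keep the fingers off its carrying handle, and leave everything else on the bench where it stands.

Things in the scene. Friction and masses are not known exactly. Their poses are not given: they have to be found in the camera images.
- box: Battery box, loose, 1 to 1.9 kg, slides at 5 to 14 N. Grey plinth 110 (x) x 130 (y) x 30 high; on it a white case 85 x 120 x 170 (top at 200), flush with the plinth's rear, so the plinth juts out 25 in front. Origin: centre of its underside; x points from its front (vent slots, towards the robot) to its rear, z up. Pushed up on the tall case it tips; pushed on the plinth it slides.
- box_push (a point): Centre of the box's plinth front face, where to push: 15 above the bench, at box x = -55, y = 0; the face is 130 wide and 30 high. Axes as the box's.
- handle: Thin black carrying handle on top of the box: a bar of 10 diameter, 80 long along y, 200 to 230 above the bench. Not to be touched by the fingers. Origin: midway between its feet.
- dock: Aluminium dock fixed to the bench, no floor; place and yaw vary. Origin: on the bench, where the box's origin is when fully home (axes then agree); x points into the dock. Parallel cheeks 40 high, inner faces at y = +-69 (4 play each side of the plinth), x 0 to 65; rear stop 60 high, its face at x = 55. The box starts in front: 125 to 150 back, up to 10 aside, up to 0.1 rad askew.
- dock_mouth (a point): On the bench in the middle of the dock's mouth, at dock x = -55. Flared entry plates, 40 high, widen the mouth to 89 either side of this point and narrow evenly to 69 at dock x = 0. Right of it (dock y -118 to -92, x -84 to -50) a bracket 30 high guides the bolt. Axes as the dock's.
- bolt (a joint): Locking bolt of the dock, m: a steel bar 12 x 110 x 12 along dock y at dock x = -67, 16 above the bench, on the right (-y) side. 0 = drawn out, nose at dock y = -105; 0.075 = fully across, nose at y = -30, 6 in front of the home box's plinth. Starts at 0 to 0.012. Pushed to dock +y with 2 to 3 N; stays where left. Passes only if the box is home.
- bolt_paddle (a point): Centre of the outer (-y) face of the bolt's paddle, an upright steel plate at the bolt's outer end: 46 along dock x (23 either side of this point), 10 thick along y, 8 to 52 above the bench (this point at 30). Push this face to dock +y; it moves with the bolt. Axes as the dock's.
- tube_rack: Bystander: blue tube rack, 82 x 118 x 45 high, loose. Origin: centre of its underside.
- tip_box: Bystander: blue pipette tip box, 88 x 75 x 50 high, loose. Origin: centre of its underside.
- bottle: Bystander: amber reagent bottle, 60 diameter, 120 high, loose. Origin: centre of its underside.
- jar: Bystander: small white jar with red cap, 40 diameter, 45 high, loose. Origin: centre of its underside.
- slide_frame: Bystander: flat dark red slide frame (open tray), 110 x 85 x 20 high, loose. Origin: centre of its underside.
- pail: Bystander: yellow waste pail, 160 diameter at the rim, 150 high, loose. Origin: centre of its underside.
- beaker: Bystander: glass beaker, 70 diameter, 80 high, loose. Origin: centre of its underside.
Mind the look-alikes: they are no part of the job. Leave any green or turquoise look-alike of the box alone.

How it is judged:
By the outcome, as a careful person would: the job done as asked, in the order asked, and still so for the second after the job is handed in, with the robot touching nothing.
It also fails if it takes over 58 s, if anything falls off the work surface, if the arm or the gripper's body presses on something with over 40 N, if the wrist force passes 120 N, or if a joint passes its speed limit or range.

ROBOT

A 7-joint arm with a two-finger parallel gripper is mounted at the origin on the work surface. World frame = base frame: x ahead of the robot, y to its left, z up, the work surface at z = 0. Lengths are in m, angles in rad, forces in N, time in s.
With the tool pointing down it reaches from about 0.4 to 0.85 m from the base axis. Payload 10.4 kg.
Tool frame: the origin (TCP) lies midway between the tips of the shut fingers; the grasp point (between the pads) lies 19 mm behind it (grip_depth is the distance from the TCP to the grasp point, in m); z points along the fingers, y is the line along which they close (so a half turn about z gives the same grasp; the last joint's range is limited). The gripper opens to 87 mm and grips with 3 to 60 N. Pads are 19 mm wide; open, the fingers measure 117 mm over their backs; the gripper's body (75 mm by 190 mm) begins 51 mm behind the grasp point.
Start: joints at [-1.237, 0.332, -0.065, 1.46, 0.022, 1.35, -0.088], TCP at [0.218, 0.586, 0.223] pointing down, gripper open.
Joint ranges: [-2.6, 2.6], [-0.5, 2.12], [-1.47, 1.34], [0.16, 2.42], [-1.27, 4.41], [0.06, 2.06], [-2.6, 2.6]. Speed limits (rad/s): [2.22, 2.22, 2.79, 2.79, 3.14, 3.14, 3.14].

INTERFACE

Orientations are given as [roll, pitch, yaw] about the fixed x, y, z axes, in that order (R = Rz(yaw) Ry(pitch) Rx(roll)).
In Python, from workcell import * gives the robot as it stands. The module is installed in compiled form; this text tells all that it offers.
- The arm moves only by the tool send_rows, never from a script. Its argument "plan" is a list that holds one entry, the list of rows, each a list of 7 numbers: the turn, a rotation vector about the world's x, y, z in degrees, then the shift along the world's x, y, z in m, then the finger opening in m, from 0 to 0.087. A call has 1 to 5 rows; each row shifts and turns the commanded pose from where the row before left it; what a row does not reach is not made up. A row lasts 1/10 s, in which the tool goes at most 50 mm and 8.59 degrees, less where a joint would pass 70% of its speed; a pose out of reach is approached as far as the arm can. A call is refused whole if a number of a shift passes 0.05 or a number of a turn 8.59, either way. A call with a gripper value outside its range is refused whole. The fingers move at their own pace and stop on an object; "squeeze" is the grip in N (left out, the last holds). Time passes only in rows, so rows that do not move let the fingers close. It gives the time, the measured TCP pose, the force, the opening and the grip force at its end, in the units of the state.
- state(): the state, without advancing time (a new reading comes with each control period).
- grab_frame(name): name is "side" or "top"; returns (picture, depth): 420x560x3 uint8, red, green, blue; 420x560 float32, m along the optical axis (not along the pixel's ray), 0 where there is no reading.
- get_calibration(name): a dict with "vfov" (degrees; the focal length in pixels is half the picture's height over the tangent of half this angle, whatever the lens; pixels are square), "cx", "cy" (the principal point, pixels), "k1" (the pictures are not rectified: a ray, as slopes to the right and down, at radius r is drawn at 1 + k1 r^2 times it, then the intrinsics apply), "extrinsics" (4x4, takes a point from camera to world coordinates). Camera axes: x right, y down, z forward; pixel columns grow to the right and rows downward; lengths in m; the calibration is good to about 2 mm. A picture is of the moment at which its call begins. get_calibration takes no time and is no camera call.
- close_job(): hands the job in; it is judged then, once.
The state is a dict: "clock": time; "joints": joint angles; "dq": joint speeds; "effort": joint torques, N m; "tool_pos": TCP position; "tool_rot": TCP orientation; "force": force on the tool from outside, world axes, zero at the start; "moment": the same for the moment, N m; "opening": finger opening in m; "grip_force": force on a finger pad.
Only numpy, scipy, OpenCV 4.12 (cv2) and the standard library are available. Lean on these libraries where they do the work, as an engineer would, in place of code of your own. Each camera call takes 0.05 s, during which the arm holds its last target. There are 200 camera calls.

## Working session

There is one attempt and no reset: what is moved stays moved. The work goes in short steps, Python scripts to look and compute and a tool call to move; the robot and the scene stay as the last step left them, time stands still between calls to the robot, and variables do not carry over. Pictures are saved under pics/ and viewed, at most 10 in all, crops included, and the job is handed in when it is done.

Besides the shell and the picture viewer there is one more tool, called after ">>>" by a JSON object that holds its "api" and its "payload", one argument or row to a line. send_rows: Moves the arm, as the interface text tells. Its arguments: {"type":"object","properties":{"plan":{"type":"array","items":{"type":"array","items":{"type":"array","items":{"type":"number"}}}},"squeeze":{"type":"number"}},"required":["plan"]}

```bash
mkdir -p pics
cat > h.py <<'E'
from workcell import *
import numpy as np, cv2
def cloud(n):
    p,d=grab_frame(n); c=get_calibration(n)
    f=210/np.tan(np.radians(c["vfov"])/2)
    K=np.array([[f,0,c["cx"]],[0,f,c["cy"]],[0,0,1.]])
    v,u=np.mgrid[0:420,0:560].astype(np.float32)
    r=cv2.undistortPoints(np.stack([u,v],-1).reshape(-1,1,2),K,np.array([c["k1"],0,0,0.])).reshape(420,560,2)
    P=np.dstack([r[...,0]*d,r[...,1]*d,d]); E=np.array(c["extrinsics"])
    W=P@E[:3,:3].T+E[:3,3]; W[d==0]=np.nan
    return p,W
E
python3 - <<'E'
from h import *
for n in("side","top"):
    p,W=cloud(n); np.savez(n,p=p,W=W); cv2.imwrite(f"pics/{n}1.png",p[...,::-1]); c=get_calibration(n); print(np.round(c["extrinsics"],3).tolist(),c["vfov"],c["k1"])
s=state();print(s["tool_pos"],s["tool_rot"],s["force"],s["opening"],s["clock"])
E
```

```text
[[-0.985, 0.106, -0.137, 0.723], [0.173, 0.638, -0.75, 1.015], [0.008, -0.763, -0.647, 1.062], [0.0, 0.0, 0.0, 1.0]] 50.22606790472047 -0.13199749755647885
[[-0.029, -0.977, 0.213, 0.228], [-1.0, 0.028, -0.011, -0.044], [0.005, -0.214, -0.977, 1.518], [0.0, 0.0, 0.0, 1.0]] 46.08827281145646 -0.12187522839276334
[0.2181649  0.58533387 0.22188672] [-3.14040238e+00  1.99480689e-05  2.78480268e+00] [ 0.19685798  0.83993151 -0.113674  ] 0.08698604413638474 0.1
```

View pics/side1.png

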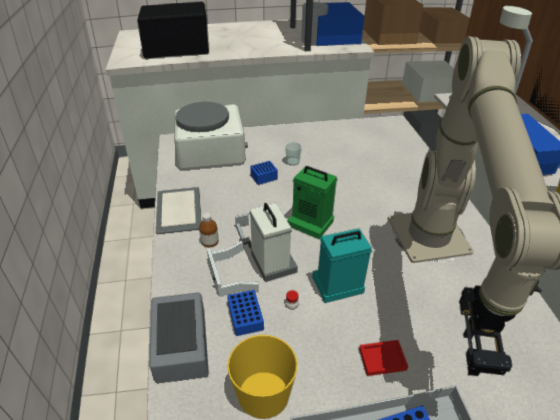

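View pics/top1.png

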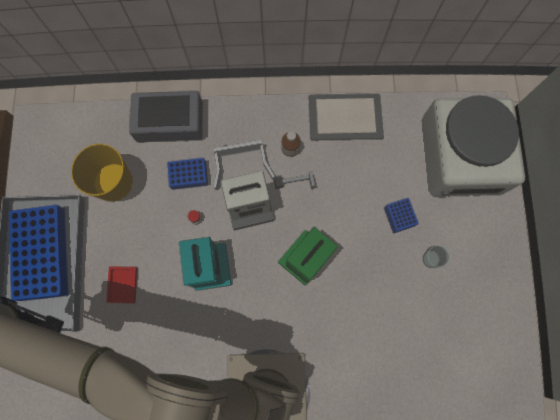

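Side view: the white box is at (270,240), the dock at (240,265), turquoise at (343,265) and green at (313,200). Top view: candidates for the box are white (246,195), turquoise (205,262) and green (308,256). I choose the white one, in front of the dock frame (243,165), with the bolt paddle at (312,180) to its right.

Run:
```python
from h import *
D=np.load("top.npz");p,W=D["p"],D["W"]
a=cv2.resize(p[125:295,170:345],None,fx=4.5,fy=3.5*4.5/4.5,interpolation=cv2.INTER_CUBIC)
a=cv2.resize(p[130:295,170:345],(700,596*1)[:2] if 0 else (630,594),interpolation=cv2.INTER_CUBIC)
cv2.imwrite("pics/crop1.png",a[...,::-1])
S=np.load("side.npz")
def show(t,Q):
    print(t,len(Q),np.round(np.nanmin(Q,0),3),np.round(np.nanmax(Q,0),3))
    if len(Q)>4:print('  rect',np.round(cv2.minAreaRect(Q[:,:2].astype(np.float32)),3) if 0 else cv2.minAreaRect(Q[:,:2].astype(np.float32)))
for n,X in(("top",D),("side",S)):
    p,W=X["p"],X["W"]; hsv=cv2.cvtColor(p,cv2.COLOR_RGB2HSV)
    x,y,z=np.moveaxis(W,-1,0); reg=(x>.3)&(x<.95)&(y>-.35)&(y<.35)
    low=hsv[...,1]<60
    show(n+" case top",W[reg&low&(z>.19)&(z<.21)&(abs(y)<.15)&(x>.5)])
    show(n+" plinth",W[reg&low&(z>.022)&(z<.034)&(y>-.06)&(y<.12)&(x>.45)&(x<.68)])
    show(n+" paddle",W[reg&(z>.04)&(z<.06)&(y>-.25)&(y<-.10)&(x>.6)&(x<.75)])
    show(n+" stop",W[reg&(z>.05)&(z<.068)&(y>-.1)&(y<.15)&(x>.72)&(x<.85)])
    h=hsv[...,0]
    show(n+" green",W[reg&(h>50)&(h<75)&(hsv[...,1]>90)&(z>.01)])
    show(n+" turq",W[reg&(h>82)&(h<97)&(hsv[...,1]>90)&(z>.01)])
    show(n+" bottle",W[reg&(z>.02)&(h<18)&(hsv[...,1]>90)&(y<-.08)])
    q=p[...,0]
show("dock low",D["W"][(D["W"][...,2]>.034)&(D["W"][...,2]<.046)&(abs(D["W"][...,1])<.2)&(D["W"][...,0]>.6)&(D["W"][...,0]<.85)])
```

```text
top case top 1206 [ 0.518 -0.026  0.19 ] [0.623 0.107 0.21 ]
  rect ((0.5703921318054199, 0.04041852056980133), (0.0882464349269867, 0.12158263474702835), 12.240532875061035)
top plinth 389 [ 0.494 -0.06   0.022] [0.678 0.098 0.034]
  rect ((0.5627999305725098, 0.0005343332886695862), (0.11080927401781082, 0.22018074989318848), 49.05997848510742)
top paddle 69 [ 0.616 -0.164  0.041] [ 0.748 -0.102  0.06 ]
  rect ((0.6789443492889404, -0.13525983691215515), (0.13674522936344147, 0.028480540961027145), 20.269113540649414)
top stop 236 [ 0.723 -0.099  0.05 ] [0.767 0.146 0.068]
  rect ((0.7480525970458984, 0.022940948605537415), (0.24547907710075378, 0.039551395922899246), 87.28325653076172)
top green 1446 [ 0.32  -0.203  0.021] [ 0.478 -0.049  0.213]
  rect ((0.3983093500137329, -0.12748976051807404), (0.10705886036157608, 0.1261652559041977), 47.923030853271484)
top turq 1398 [0.311 0.1   0.022] [0.439 0.218 0.233]
  rect ((0.37658122181892395, 0.1603575348854065), (0.12311786413192749, 0.10814761370420456), 7.031519412994385)
top bottle 97 [ 0.727 -0.117  0.068] [ 0.756 -0.08   0.101
[... 807 characters left out ...]
01172)
side green 2433 [ 0.319 -0.189  0.01 ] [ 0.48  -0.042  0.231]
  rect ((0.39996111392974854, -0.12471893429756165), (0.11468048393726349, 0.13111965358257294), 48.0610237121582)
side turq 3038 [0.313 0.118 0.01 ] [0.45  0.226 0.233]
  rect ((0.3814546465873718, 0.16510459780693054), (0.1265617311000824, 0.10850068181753159), 7.104459762573242)
side bottle 89 [ 0.729 -0.102  0.065] [ 0.785 -0.08   0.107]
  rect ((0.7568150758743286, -0.0907680094242096), (0.056468989700078964, 0.021314892917871475), 0.7683806419372559)
dock low 424 [ 0.616 -0.164  0.034] [0.848 0.2   0.046]
  rect ((0.7321044206619263, 0.016615524888038635), (0.36568930745124817, 0.22370962798595428), 88.73744201660156)
```

View pics/crop1.png

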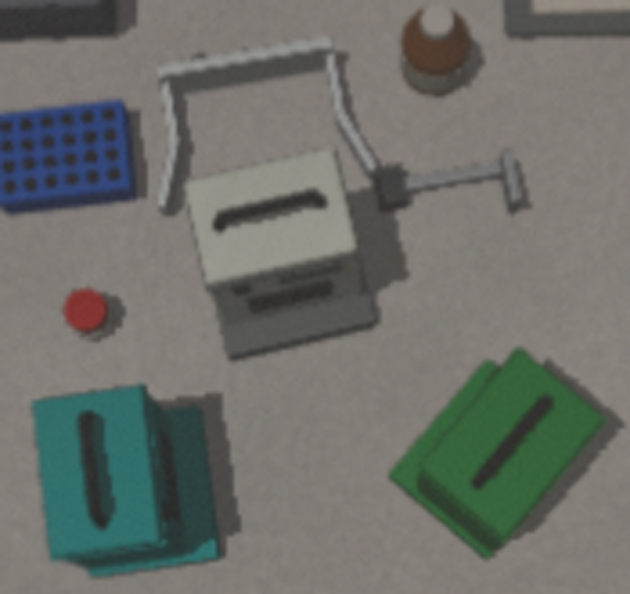

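Close crop: the white box, slotted front and grey plinth towards the robot (300,330), sits before the dock. The stop bar is at (245,58), bracket (390,187), paddle (513,182). Turquoise and green stand clear to either side. Now the dock pose.

Run:
```python
from h import *
T=[]
for n in("top","side"):
    X=np.load(n+".npz");W=X["W"];x,y,z=np.moveaxis(W,-1,0)
    hsv=cv2.cvtColor(X["p"],cv2.COLOR_RGB2HSV);low=hsv[...,1]<70
    m=low&(z>.052)&(z<.067)&(y>-.08)&(y<.13)&(x>.715)&(x<.79)
    _,L,st,ce=cv2.connectedComponentsWithStats(m.astype(np.uint8),connectivity=8)
    k=1+st[1:,4].argmax();Q=W[L==k]
    r=cv2.minAreaRect(Q[:,:2].astype(np.float32));print(n,"stop",len(Q),np.round(ce[k]),r,Q.min(0).round(3),Q.max(0).round(3), "slope",np.polyfit(Q[:,1],Q[:,0],1))
    # thin wall tops per y-bin of z 0.03-0.045 (cheeks)
    Q=W[low&(z>.033)&(z<.046)&(x>.57)&(x<.72)&(y>.06)&(y<.15)]
    if len(Q): 
        for a in np.arange(.58,.73,.015):
            q=Q[(Q[:,0]>=a)&(Q[:,0]<a+.015)]
            if len(q):print("L",a.round(3),q[:,1].min().round(3),q[:,1].max().round(3),len(q))
    Q=W[low&(z>.033)&(z<.046)&(x>.57)&(x<.74)&(y>-.1)&(y<-.01)]
    for a in np.arange(.58,.73,.015):
            q=Q[(Q[:,0]>=a)&(Q[:,0]<a+.015)]
            if len(q):print("R",a.round(3),q[:,1].min().round(3),q[:,1].max().round(3),len(q))
    Q=W[(z>.012)&(z<.03)&(x>.6)&(x<.68)&(y>-.135)&(y<-.085)]
    if len(Q)>3:print("bolt",len(Q),Q.mean(0),np.polyfit(Q[:,1],Q[:,0],1))
    Q=W[(z>.035)&(z<.06)&(x>.6)&(x<.68)&(y<-.125)&(y>-.18)]
    print("paddle",len(Q),cv2.minAreaRect(Q[:,:2].astype(np.float32)),Q.min(0),Q.max(0))
    # plinth front edge
    Q=W[low&(z>.024)&(z<.034)&(x>.48)&(x<.56)&(y>-.05)&(y<.11)]
    print("plinth",len(Q),cv2.minAreaRect(Q[:,:2].astype(np.float32)),Q.min(0),Q.max(0))
```

```text
top stop 173 [240. 145.] ((0.7523699998855591, 0.061530984938144684), (0.01657232455909252, 0.13684169948101044), 7.099033355712891) [ 0.737 -0.006  0.052] [0.767 0.129 0.066] slope [-0.14587923  0.75984494]
L 0.61 0.143 0.143 1
L 0.625 0.139 0.146 13
L 0.64 0.136 0.143 15
L 0.655 0.133 0.14 13
L 0.67 0.13 0.137 13
L 0.685 0.133 0.14 9
L 0.7 0.133 0.14 13
L 0.715 0.137 0.143 3
R 0.61 -0.062 -0.046 5
R 0.625 -0.065 -0.047 10
R 0.64 -0.062 -0.035 9
R 0.655 -0.063 -0.025 20
R 0.67 -0.032 -0.017 14
R 0.685 -0.023 -0.011 14
R 0.7 -0.014 -0.011 7
R 0.715 -0.099 -0.011 8
R 0.73 -0.087 -0.071 7
bolt 67 [ 0.64802214 -0.11070997  0.02201236] [-0.15537393  0.6308207 ]
paddle 58 ((0.639535129070282, -0.15692158043384552), (0.047365278005599976, 0.01012770738452673), 7.922290802001953) [ 0.6163183  -0.16372726  0.03634281] [ 0.66332377 -0.1493401   0.05991669]
plinth 304 ((0.5257306098937988, 0.030938640236854553), (0.04350736737251282, 0.12930619716644287), 10.894574165344238) [ 0.49357396 -0.03441796  0.0242249 ] [0.55883867 0.09801832 0.03396613]
side stop 120 [213. 264.] ((0.75164395570755, 0
[... 317 characters left out ...]
 0.13 0.141 19
L 0.7 0.13 0.144 21
L 0.715 0.134 0.145 9
R 0.625 -0.06 -0.037 2
R 0.64 -0.056 -0.031 9
R 0.655 -0.04 -0.022 14
R 0.67 -0.032 -0.017 15
R 0.685 -0.022 -0.011 15
R 0.7 -0.014 -0.011 6
R 0.715 -0.083 -0.012 7
R 0.73 -0.077 -0.013 8
bolt 43 [ 0.65027268 -0.11030211  0.02223688] [-0.12148467  0.63687266]
paddle 78 ((0.6388658285140991, -0.15184660255908966), (0.01899472251534462, 0.046034932136535645), 89.82913208007812) [ 0.61583497 -0.16137721  0.03519334] [ 0.66188585 -0.14236891  0.05789369]
plinth 111 ((0.5145429968833923, 0.08037853240966797), (0.09310290217399597, 0.045738570392131805), 51.83179473876953) [0.49280694 0.02964721 0.02435956] [0.55916698 0.10451373 0.03394005]
```

Run:
```python
from h import *
X=np.load("top.npz");Y=np.load("side.npz")
for nm,a,b in(("green",50,75),("turq",82,97)):
  for zl,zh in((.015,.035),(.05,.18),(.188,.21)):
    Q=[]
    for D in(X,Y):
        h=cv2.cvtColor(D["p"],cv2.COLOR_RGB2HSV);W=D["W"]
        Q.append(W[(h[...,0]>a)&(h[...,0]<b)&(h[...,1]>90)&(W[...,2]>zl)&(W[...,2]<zh)])
    Q=np.vstack(Q); 
    if len(Q)>5: print(nm,zl,len(Q),cv2.boxPoints(cv2.minAreaRect(Q[:,:2].astype(np.float32))).round(3).tolist())
```

```text
green 0.015 572 [[0.3149999976158142, -0.12099999934434891], [0.414000004529953, -0.20800000429153442], [0.4869999885559082, -0.12600000202655792], [0.3880000114440918, -0.039000000804662704]]
green 0.05 1192 [[0.32499998807907104, -0.12399999797344208], [0.460999995470047, -0.1469999998807907], [0.47200000286102295, -0.07800000160932541], [0.3370000123977661, -0.054999999701976776]]
green 0.188 1782 [[0.3160000145435333, -0.12700000405311584], [0.40799999237060547, -0.2070000022649765], [0.46700000762939453, -0.13899999856948853], [0.375, -0.05999999865889549]]
turq 0.015 403 [[0.30799999833106995, 0.210999995470047], [0.32199999690055847, 0.0989999994635582], [0.45100000500679016, 0.11599999666213989], [0.43700000643730164, 0.22699999809265137]]
turq 0.05 1519 [[0.31200000643730164, 0.210999995470047], [0.3230000138282776, 0.12399999797344208], [0.4449999928474426, 0.1379999965429306], [0.4339999854564667, 0.22599999606609344]]
turq 0.188 2082 [[0.3109999895095825, 0.210999995470047], [0.32199999690055847, 0.12300000339746475], [0.44600000977516174, 0.13899999856948853], [0.4350000023841858, 0.22599999606609344]]
```

>>> {"api": "send_rows", "payload": {
  "plan": [
    [[0,0,5.76,0.01,-0.03,0.025,0.087],[0,0,5.76,0.02,-0.04,0.025,0.087],[0,0,5.76,0.02,-0.04,0.025,0.087],[0,0,5.76,0.025,-0.04,0.025,0.087],[0,0,5.76,0.025,-0.04,0,0.087]]
  ]
}}

```text
clock: 0.6
tool_pos: [0.3167, 0.3996, 0.3229]
tool_rot: [3.138, 0.003, -2.991]
force: [0.6, 0.9, -0.5]
opening: 0.087
grip_force: 0.0
```

>>> {"api": "send_rows", "payload": {
  "plan": [
    [[0.44,-2.96,0,0.025,-0.045,0,0.087],[0.44,-2.96,0,0.025,-0.045,0,0.087],[0.44,-2.96,0,0.025,-0.045,0,0.087],[0.44,-2.96,0,0.025,-0.045,0,0.087],[0.44,-2.96,0,0.025,-0.045,0,0.087]]
  ]
}}

```text
clock: 1.1
tool_pos: [0.4377, 0.1796, 0.3197]
tool_rot: [3.141, 0.263, -2.996]
force: [0.0, 0.6, 0.6]
opening: 0.0871
grip_force: 0.0
```

>>> {"api": "send_rows", "payload": {
  "plan": [
    [[0,0,0,0.02,-0.045,0,0.087],[0,0,0,0.01,-0.045,0,0.087],[0,0,0,0,-0.03,0,0.087],[0,0,0,0,-0.02,0,0.087],[0,0,0,0,0,0,0.087]]
  ]
}}

```text
clock: 1.6
tool_pos: [0.4672, 0.0386, 0.3198]
tool_rot: [3.14, 0.261, -3.0]
force: [0.0, -0.2, 0.1]
opening: 0.087
grip_force: 0.0
```

>>> {"api": "send_rows", "payload": {
  "plan": [
    [[0,0,0,0.006,-0.009,-0.04,0.087],[0,0,0,0,0,-0.05,0.087],[0,0,0,0,0,-0.04,0.087],[0,0,0,0,0,-0.03,0.087],[0,0,0,0,0,0,0.087]]
  ]
}}

```text
clock: 2.1
tool_pos: [0.4704, 0.0327, 0.1559]
tool_rot: [-3.141, 0.254, -2.994]
force: [0.2, -0.5, 0.2]
opening: 0.087
grip_force: 0.0
```

Run:
```python
from h import *
a,_=grab_frame("side");b,_=grab_frame("top")
o=np.hstack([cv2.resize(a[140:340,190:430],(480,400)),cv2.resize(b[120:320,170:330],(320,400))])
cv2.imwrite("pics/d1.png",o[...,::-1]); print(state()["tool_pos"],state()["force"])
```

```text
[0.47329748 0.03311918 0.16046347] [ 0.39522527 -0.84414332  0.51695054]
```

View pics/d1.png

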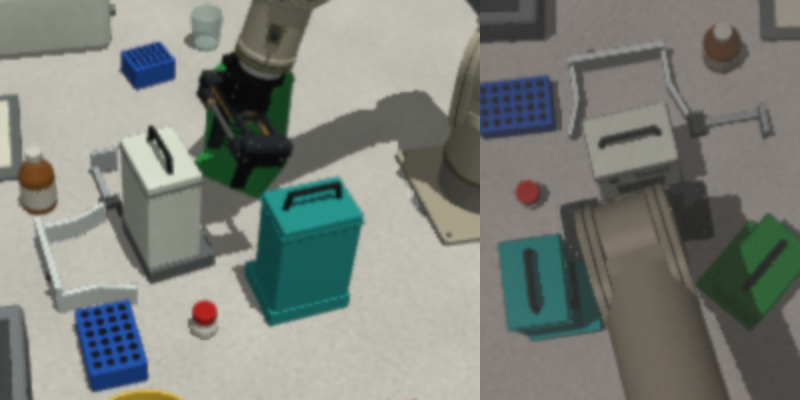

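The gripper hangs between the white box (155,200) and the green box, just short of the case, with room on both sides. The white box is unmoved. Descending on.

>>> {"api": "send_rows", "payload": {
  "plan": [
    [[0,0,0,0,-0.003,-0.03,0.087],[0,0,0,0,0,-0.03,0.087],[0,0,0,0,0,-0.03,0.087],[0,0,0,0,0,-0.025,0.087],[0,0,0,0,0,-0.018,0.087]]
  ]
}}

```text
clock: 2.7
tool_pos: [0.4745, 0.0305, 0.0274]
tool_rot: [3.141, 0.263, -2.995]
force: [0.7, 0.2, 0.0]
opening: 0.0871
grip_force: 0.0
```

>>> {"api": "send_rows", "payload": {
  "plan": [
    [[0,0,0,0,0,-0.008,0.087],[0,0,0,0,0,-0.005,0.087],[0,0,0,0,0,0,0.087],[0,0,0,0,0,0,0.087]]
  ]
}}

```text
clock: 3.1
tool_pos: [0.474, 0.0299, 0.0149]
tool_rot: [3.14, 0.263, -2.996]
force: [0.0, -0.4, 0.4]
opening: 0.087
grip_force: 0.0
```

>>> {"api": "send_rows", "payload": {
  "plan": [
    [[0,0,0,0.007,0.001,0,0.087],[0,0,0,0.007,0.001,0,0.087],[0,0,0,0.006,0.001,0,0.087],[0,0,0,0.005,0.0007,0,0.087],[0,0,0,0.005,0.0007,0,0.087]]
  ]
}}

```text
clock: 3.6
tool_pos: [0.502, 0.0344, 0.013]
tool_rot: [3.141, 0.257, -2.995]
force: [-10.7, -0.4, 6.5]
opening: 0.0871
grip_force: 4.8
```

>>> {"api": "send_rows", "payload": {
  "plan": [
    [[0,0,0,0.006,0.0009,0,0.087],[0,0,0,0.006,0.0009,0,0.087],[0,0,0,0.006,0.0009,0,0.087],[0,0,0,0.006,0.0009,0,0.087],[0,0,0,0.006,0.0009,0,0.087]]
  ]
}}

```text
clock: 4.1
tool_pos: [0.5319, 0.0383, 0.0129]
tool_rot: [3.141, 0.257, -2.996]
force: [-11.1, -1.9, 7.8]
opening: 0.0873
grip_force: 5.1
```

Run:
```python
from h import *
a,_=grab_frame("side");b,_=grab_frame("top")
o=np.hstack([cv2.resize(a[140:340,190:430],(480,400)),cv2.resize(b[120:320,170:330],(320,400))])
cv2.imwrite("pics/d2.png",o[...,::-1]); print(state()["tool_pos"],state()["force"])
```

```text
[0.53298393 0.03839572 0.01323428] [-2.58411655  1.1125585   0.4434958 ]
```

View pics/d2.png

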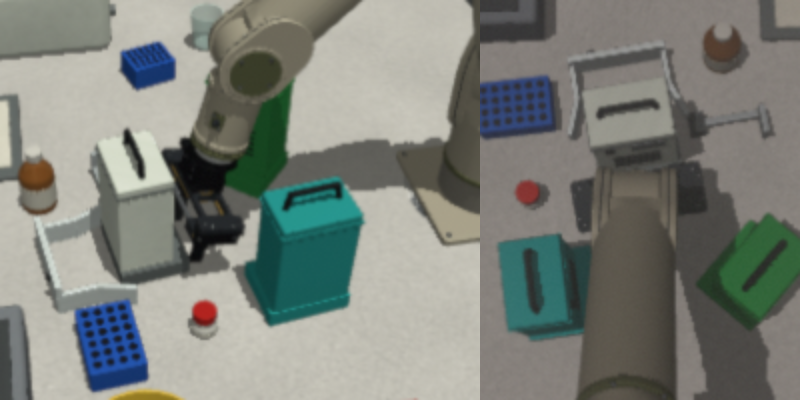

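The box slides upright at about 11 N and is aligned with the dock (case at (630,120) in the right panel). Pushing on.

>>> {"api": "send_rows", "payload": {
  "plan": [
    [[0,0,0,0.006,0.0009,0,0.087],[0,0,0,0.006,0.0009,0,0.087],[0,0,0,0.006,0.0009,0,0.087],[0,0,0,0.006,0.0009,0,0.087],[0,0,0,0.006,0.0009,0,0.087]]
  ]
}}

```text
clock: 4.7
tool_pos: [0.562, 0.0428, 0.0129]
tool_rot: [3.141, 0.258, -2.996]
force: [-8.0, -0.1, 4.6]
opening: 0.0869
grip_force: 4.4
```

>>> {"api": "send_rows", "payload": {
  "plan": [
    [[0,0,0,0.006,0.0009,0,0.087],[0,0,0,0.006,0.0009,0,0.087],[0,0,0,0.006,0.0009,0,0.087],[0,0,0,0.006,0.0009,0,0.087],[0,0,0,0.006,0.0009,0,0.087]]
  ]
}}

```text
clock: 5.2
tool_pos: [0.5915, 0.048, 0.0123]
tool_rot: [3.141, 0.257, -2.995]
force: [-5.3, 1.1, -3.0]
opening: 0.0873
grip_force: 2.6
```

>>> {"api": "send_rows", "payload": {
  "plan": [
    [[0,0,0,0.004,0.0006,0,0.087],[0,0,0,0.004,0.0006,0,0.087],[0,0,0,0.004,0.0006,0,0.087],[0,0,0,0.004,0.0006,0,0.087],[0,0,0,0.004,0.0006,0,0.087]]
  ]
}}

```text
clock: 5.7
tool_pos: [0.6117, 0.0509, 0.0124]
tool_rot: [3.141, 0.257, -2.995]
force: [-6.2, 0.8, -3.5]
opening: 0.0872
grip_force: 2.7
```

>>> {"api": "send_rows", "payload": {
  "plan": [
    [[0,0,0,0.003,0.0004,0,0.087],[0,0,0,0.003,0.0004,0,0.087],[0,0,0,0.002,0.0003,0,0.087],[0,0,0,0.002,0.0003,0,0.087],[0,0,0,0.002,0.0003,0,0.087]]
  ]
}}

```text
clock: 6.2
tool_pos: [0.6236, 0.0527, 0.0124]
tool_rot: [3.141, 0.257, -2.995]
force: [-6.8, 0.6, -3.3]
opening: 0.0874
grip_force: 2.8
```

>>> {"api": "send_rows", "payload": {
  "plan": [
    [[0,0,0,0.002,0.0003,0,0.087],[0,0,0,0.001,0.0002,0,0.087],[0,0,0,0.001,0.0002,0,0.087]]
  ]
}}

```text
clock: 6.5
tool_pos: [0.6263, 0.0531, 0.012]
tool_rot: [3.14, 0.254, -2.995]
force: [-18.0, -0.3, 7.8]
opening: 0.0873
grip_force: 8.9
```

Force is rising at the expected stop; a small push to confirm.

>>> {"api": "send_rows", "payload": {
  "plan": [
    [[0,0,0,0.001,0.0001,0,0.087],[0,0,0,0.001,0.0001,0,0.087]]
  ]
}}

```text
clock: 6.7
tool_pos: [0.6266, 0.0531, 0.0117]
tool_rot: [3.139, 0.251, -2.995]
force: [-29.9, -1.8, 20.8]
opening: 0.0872
grip_force: 15.1
```

>>> {"api": "send_rows", "payload": {
  "plan": [
    [[0,0,0,0.001,0.0001,0,0.087],[0,0,0,0,0,0,0.087]]
  ]
}}

```text
clock: 6.9
tool_pos: [0.6266, 0.0531, 0.0116]
tool_rot: [3.139, 0.249, -2.995]
force: [-32.1, -1.3, 21.6]
opening: 0.0874
grip_force: 16.2
```

>>> {"api": "send_rows", "payload": {
  "plan": [
    [[0,0,0,-0.008,-0.001,0,0.087],[0,0,0,-0.015,-0.002,0,0.087],[0,0,0,-0.017,-0.003,0.01,0.06],[0,0,0,0,0,0.04,0.03],[0,0,0,0,0,0.04,0]]
  ]
}}

```text
clock: 7.4
tool_pos: [0.592, 0.0468, 0.1046]
tool_rot: [-3.142, 0.261, -2.996]
force: [0.2, 0.7, 0.5]
opening: 0.0705
grip_force: 0.0
```

>>> {"api": "send_rows", "payload": {
  "plan": [
    [[0,0,0,0,-0.03,0.03,0],[0,0,0,0,-0.05,0,0],[0,0,0,0.01,-0.05,0,0],[0,0,0,0.01,-0.05,0,0],[0,0,0,0.01,-0.05,0,0]]
  ]
}}

```text
clock: 7.9
tool_pos: [0.6228, -0.1818, 0.1347]
tool_rot: [-3.141, 0.264, -2.995]
force: [1.5, 0.4, 0.1]
opening: 0.031
grip_force: 0.0
```

>>> {"api": "send_rows", "payload": {
  "plan": [
    [[0,0,0,0.01,-0.02,0,0],[0,0,0,0.01,0,0,0],[0,0,0,0,0,0,0]]
  ]
}}

```text
clock: 8.2
tool_pos: [0.643, -0.1995, 0.1337]
tool_rot: [-3.141, 0.262, -2.995]
force: [0.5, 0.6, 0.5]
opening: 0.0066
grip_force: 0.0
```

Run:
```python
from h import *
s=state();print(s["tool_pos"],s["tool_rot"],s["opening"],s["force"])
p,W=cloud("top");q,V=cloud("side")
o=np.hstack([cv2.resize(q[140:340,190:430],(480,400)),cv2.resize(p[120:320,170:330],(320,400))])
cv2.imwrite("pics/d3.png",o[...,::-1])
for n,M in(("top",W),("side",V)):
    Q=M[(M[...,2]>.038)&(M[...,2]<.06)&(M[...,0]>.6)&(M[...,0]<.685)&(M[...,1]<-.125)&(M[...,1]>-.175)]
    if len(Q)>4:print(n,"paddle",len(Q),cv2.minAreaRect(Q[:,:2].astype(np.float32)))
for n,M,P in(("top",W,p),("side",V,q)):
    h=cv2.cvtColor(P,cv2.COLOR_RGB2HSV)
    Q=M[(h[...,1]<60)&(M[...,2]>.19)&(M[...,2]<.21)&(M[...,0]>.6)&(M[...,0]<.8)&(M[...,1]>-.02)&(M[...,1]<.15)]
    print(n,"case",len(Q),cv2.minAreaRect(Q[:,:2].astype(np.float32)))
```

```text
[ 0.64300737 -0.1994536   0.13373789] [-3.14148845  0.26176234 -2.99514515] 0.006608487156112152 [0.54390531 0.56003041 0.49767781]
top paddle 21 ((0.6394858956336975, -0.15785369277000427), (0.048940807580947876, 0.008372828364372253), 3.0607054233551025)
side paddle 57 ((0.6359248757362366, -0.15642794966697693), (0.04280498996376991, 0.018768731504678726), 13.293320655822754)
top case 1105 ((0.7020114064216614, 0.05838298797607422), (0.08623121678829193, 0.1220797449350357), 8.23867130279541)
side case 841 ((0.704020619392395, 0.06111086905002594), (0.08599819988012314, 0.12587513029575348), 8.379922866821289)
```

View pics/d3.png

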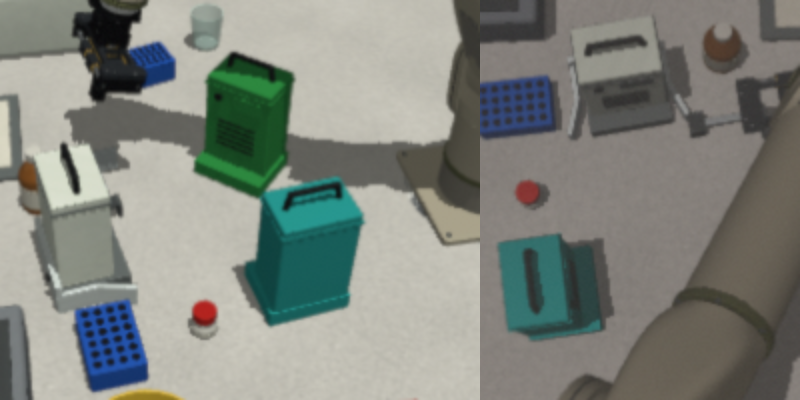

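The box sits home in the dock (case (620,50) in the right panel). Its measured pose matches the dock origin to within 4 mm. The gripper hovers outside the paddle (750,105).

>>> {"api": "send_rows", "payload": {
  "plan": [
    [[0,0,0,0,-0.003,-0.03,0],[0,0,0,0,0,-0.03,0],[0,0,0,0,0,-0.025,0],[0,0,0,0,0,-0.018,0],[0,0,0,0,0,0,0]]
  ]
}}

```text
clock: 8.8
tool_pos: [0.6402, -0.2011, 0.0285]
tool_rot: [3.139, 0.258, -2.995]
force: [-0.9, -0.4, -0.0]
opening: 0.0005
grip_force: 0.0
```

>>> {"api": "send_rows", "payload": {
  "plan": [
    [[0,0,0,-0.001,0.006,0,0],[0,0,0,-0.001,0.006,0,0],[0,0,0,-0.001,0.006,0,0],[0,0,0,-0.001,0.006,0,0],[0,0,0,-0.001,0.006,0,0]]
  ]
}}

```text
clock: 9.3
tool_pos: [0.6368, -0.1721, 0.0313]
tool_rot: [3.141, 0.262, -2.995]
force: [-0.2, -0.2, 0.2]
opening: 0.0005
grip_force: 0.1
```

>>> {"api": "send_rows", "payload": {
  "plan": [
    [[0,0,0,-0.0009,0.006,0,0],[0,0,0,-0.0009,0.006,0,0],[0,0,0,-0.0009,0.006,0,0],[0,0,0,-0.0009,0.006,0,0],[0,0,0,-0.0009,0.006,0,0]]
  ]
}}

```text
clock: 9.8
tool_pos: [0.6322, -0.1426, 0.031]
tool_rot: [3.141, 0.262, -2.996]
force: [0.9, -1.7, 2.0]
opening: 0.0001
grip_force: 1.3
```

>>> {"api": "send_rows", "payload": {
  "plan": [
    [[0,0,0,-0.0009,0.006,0,0],[0,0,0,-0.0009,0.006,0,0],[0,0,0,-0.0009,0.006,0,0],[0,0,0,-0.0007,0.005,0,0]]
  ]
}}

```text
clock: 10.2
tool_pos: [0.6286, -0.1193, 0.0308]
tool_rot: [3.141, 0.261, -2.996]
force: [0.5, -1.7, 2.0]
opening: 0.0007
grip_force: 1.3
```

>>> {"api": "send_rows", "payload": {
  "plan": [
    [[0,0,0,-0.0004,0.003,0,0],[0,0,0,-0.0004,0.003,0,0],[0,0,0,-0.0003,0.002,0,0]]
  ]
}}

```text
clock: 10.5
tool_pos: [0.6274, -0.1117, 0.0307]
tool_rot: [3.141, 0.261, -2.996]
force: [0.3, -3.0, 1.2]
opening: 0.0001
grip_force: 1.2
```

>>> {"api": "send_rows", "payload": {
  "plan": [
    [[0,0,0,-0.0003,0.002,0,0],[0,0,0,-0.0003,0.002,0,0],[0,0,0,-0.0003,0.002,0,0]]
  ]
}}

```text
clock: 10.8
tool_pos: [0.6265, -0.1059, 0.0307]
tool_rot: [3.141, 0.261, -2.996]
force: [-0.0, -2.0, 2.6]
opening: 0.0006
grip_force: 1.2
```

>>> {"api": "send_rows", "payload": {
  "plan": [
    [[0,0,0,-0.0003,0.002,0,0],[0,0,0,-0.0003,0.002,0,0]]
  ]
}}

```text
clock: 11.0
tool_pos: [0.626, -0.1018, 0.0307]
tool_rot: [3.141, 0.261, -2.996]
force: [-0.3, -2.0, 2.2]
opening: 0.0003
grip_force: 1.2
```

>>> {"api": "send_rows", "payload": {
  "plan": [
    [[0,0,0,-0.0003,0.002,0,0],[0,0,0,-0.0002,0.0015,0,0]]
  ]
}}

```text
clock: 11.2
tool_pos: [0.6256, -0.0996, 0.0309]
tool_rot: [-3.141, 0.261, -2.996]
force: [1.7, -9.0, 0.4]
opening: 0.0005
grip_force: 4.3
```

>>> {"api": "send_rows", "payload": {
  "plan": [
    [[0,0,0,-0.0002,0.0015,0,0],[0,0,0,-0.0002,0.0015,0,0]]
  ]
}}

```text
clock: 11.4
tool_pos: [0.6254, -0.0993, 0.0311]
tool_rot: [-3.137, 0.262, -2.998]
force: [5.5, -16.9, -4.3]
opening: 0.0007
grip_force: 7.9
```

Firm end stop. Retreating and checking.

>>> {"api": "send_rows", "payload": {
  "plan": [
    [[0,0,0,0,-0.01,0,0],[0,0,0,0.002,-0.02,0,0],[0,0,0,0.002,-0.02,0.02,0],[0,0,0,0,-0.02,0.04,0],[0,0,0,0,-0.02,0.05,0]]
  ]
}}

```text
clock: 11.9
tool_pos: [0.6278, -0.184, 0.1368]
tool_rot: [3.139, 0.257, -2.996]
force: [1.3, 0.3, -0.1]
opening: 0.0005
grip_force: 0.0
```

>>> {"api": "send_rows", "payload": {
  "plan": [
    [[0,0,0,-0.01,-0.04,0.05,0],[0,0,0,-0.01,-0.05,0.04,0],[0,0,0,0,-0.05,0.03,0],[0,0,0,0,0,0,0],[0,0,0,0,0,0,0]]
  ]
}}

```text
clock: 12.4
tool_pos: [0.6134, -0.2971, 0.2324]
tool_rot: [3.141, 0.261, -2.997]
force: [-1.0, 0.3, -0.8]
opening: 0.0009
grip_force: 0.0
```

Run:
```python
from h import *
s=state();print(s["tool_pos"],s["force"],s["clock"])
p,W=cloud("top");q,V=cloud("side")
o=np.hstack([cv2.resize(q[140:340,190:430],(480,400)),cv2.resize(p[120:280,170:298],(320,400))])
cv2.imwrite("pics/d4.png",o[...,::-1])
yaw=.146;R=np.array([[np.cos(yaw),np.sin(yaw)],[-np.sin(yaw),np.cos(yaw)]])
for n,M,P in(("top",W,p),("side",V,q)):
    h=cv2.cvtColor(P,cv2.COLOR_RGB2HSV)
    Q=M[(h[...,1]<60)&(M[...,2]>.19)&(M[...,2]<.21)&(M[...,0]>.6)&(M[...,0]<.8)&(M[...,1]>-.02)&(M[...,1]<.15)]
    print(n,"case",cv2.minAreaRect(Q[:,:2].astype(np.float32)))
    D=(M[...,:2]-[.691,.0617])@R.T;z=M[...,2]
    Q=D[(z>.04)&(z<.06)&(D[...,0]<-.055)&(D[...,0]>-.13)&(D[...,1]<-.11)&(D[...,1]>-.24)]
    if len(Q)>3:print("paddle dock",len(Q),cv2.minAreaRect(Q.astype(np.float32)))
    Q=D[(z>.012)&(z<.028)&(abs(D[...,0]+.067)<.01)&(D[...,1]>-.088)&(D[...,1]<.02)]
    if len(Q)>3:print("nose dock",len(Q),Q[:,1].min(),Q[:,1].max())
```

```text
[ 0.61338539 -0.29705392  0.23242028] [-0.95218255  0.26404916 -0.76164564] 12.4
top case ((0.7016762495040894, 0.05861210823059082), (0.08734149485826492, 0.12285291403532028), 7.696647644042969)
paddle dock 52 ((-0.08313419669866562, -0.13632704317569733), (0.048205602914094925, 0.010503502562642097), 0.39790838956832886)
nose dock 79 -0.08738591616798784 -0.031776675816885626
side case ((0.7041255235671997, 0.06080939620733261), (0.08545249700546265, 0.12721383571624756), 8.057513236999512)
paddle dock 55 ((-0.08521607518196106, -0.13415852189064026), (0.03982838615775108, 0.016245117411017418), 0.9450193047523499)
nose dock 59 -0.086891049378833 -0.028582228298538803
```

View pics/d4.png

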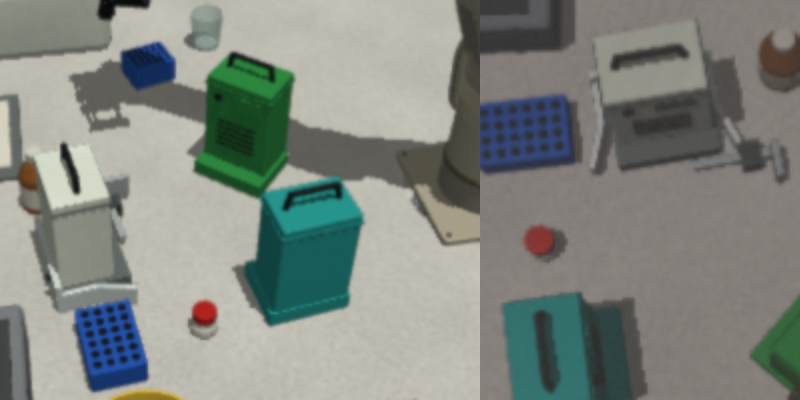

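The box is home in the dock. The bolt nose at (698,163) lies across its front at dock y ≈ -0.030, fully across, and the bystanders are unmoved. Handing in.

```bash
python3 -c "
from workcell import *
print(close_job())"
```

```text
the job is handed in; nothing more can be done
None
```

The white battery box was pushed upright and fully home against the rear stop, then the bolt was pushed fully across in front of it (nose measured at dock y ≈ -30 mm); no bystander looked moved in the final picture, and I handed the job in at about 12.5 s.

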